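# Seat the trimming chuck on the potter's wheel

## Robot

A 7-joint arm with a two-finger parallel gripper is mounted at the origin on the work surface. World frame = base frame: x ahead of the robot, y to its left, z up, the work surface at z = 0. Lengths are in m, angles in rad, forces in N, time in s.
With the tool pointing down it reaches from about 0.425 to 0.925 m from the base axis. Payload 6.8 kg.
Tool frame: the origin (TCP) lies at the very end of the fingers, on their centre line; the grasp point (between the pads) lies 19 mm behind it; z points along the fingers, y is the line along which they close (so a half turn about z gives the same grasp; the last joint's range is limited). The gripper opens to 85 mm and grips with 20 to 120 N. Pads are 22 mm wide; open, the fingers measure 114 mm over their backs; the gripper's body (76 mm by 85 mm) begins 54 mm behind the grasp point. The pads swing forward as they close: fully open they stand 13 mm farther back than shut.
Start: joints at [1.097, 0.477, 0.022, 1.555, -0.011, 1.109, -0.083], TCP at [0.241, -0.63, 0.231] pointing down, gripper open.
Joint ranges: [-2.96, 2.96], [-0.34, 2.1], [-1.41, 1.46], [0.24, 2.44], [-1.37, 4.51], [0.17, 1.92], [-2.96, 2.96]. Speed limits (rad/s): [2.39, 2.39, 3.14, 3.14, 3.14, 3.14, 3.14].

## Interface

Orientations are given as a rotation vector (axis times angle).
In Python, from bench import get_obs, viewer, r gives the robot as it stands. The module is installed in compiled form; this text tells all that it offers.
- The arm moves only by the tool play_rows, never from a script. Its argument "commands" is a list that holds one entry, the list of rows, each a list of 5 numbers: the gripper's target within -1 to 1 (shut at 1, half-way at 0, fully open at -1), then the shift along the tool's x, y, z scaled (see below), then the turn about the tool's z scaled (see below). A call has 1 to 12 rows; each row is the pose to reach, as a shift and turn from the pose commanded when the call began, along the tool's axes at that moment; what a row does not reach only later rows make up. The controller multiplies each number of a shift by 0.2 m and each number of a turn by pi/2 rad. A row lasts 1/12 s, in which the tool goes at most 41.7 mm and 7.16 degrees, less where a joint would pass 70% of its speed; a pose out of reach is approached as far as the arm can. A call with a number of a shift or a turn outside -1 to 1 is refused whole. A call with a gripper value outside its range is refused whole. The fingers move at their own pace and stop on an object; "grip_force" is the grip in N (left out, the last holds). Time passes only in rows, so rows that repeat a pose let the fingers close. It gives the time, the measured TCP pose, the force, the opening and the grip force at its end, in the units of the state.
- get_obs(): the state, without advancing time (a new reading comes with each control period).
- viewer.grab_frame(name): name is "scene" or "top" or "wrist"; returns a dict with "pixels" (384x512x3 uint8, red, green, blue), "fovy" (degrees; the focal length in pixels is half the picture's height over the tangent of half this angle, whatever the lens; pixels are square), "cx", "cy" (the principal point, pixels), "distortion" ([k1, k2, p1, p2, k3] as OpenCV has them; the pictures are not rectified), "world_to_cam" (4x4, takes a point from world to camera coordinates); the wrist camera has in their place "hand_eye" (4x4, takes a point from camera to tool coordinates, whose origin is the TCP and whose axes are the flange's). Camera axes: x right, y up, looking along -z (the intrinsics and any distortion apply to the point x, -y, -z); pixel columns grow to the right and rows downward; lengths in m; the calibration is good to about 2 mm. A picture is of the moment at which its call begins: read the wrist's pose just before it. There is no depth.
- r.hand_in(): hands the job in; it is judged then, once.
Trained networks look in a picture, given as the dict that the camera call returned (one of the last four; its "shot" number tells which), for a name from the list of things; names that differ only in an ending like _2 or _b are one class to them, and where a whole thing is asked for, a point or a joint stands for the part that bears it (a point fixed in the world has none). Each returns a list of dicts, best first, with "score" (0 to 1); they miss things now and then, are a little off and sometimes report something else, mostly with a low value. They report only what shows in the picture. A call takes as long as a camera call.
- viewer.trace(picture, thing): "pixels" (384x512 bool, what is visible of it) and "rect" ([left, top, right, bottom] in pixels, round what is visible of it).
The state is a dict: "clock": time; "joints": joint angles; "qvel": joint speeds; "tau": joint torques, N m; "tcp_pos": TCP position; "orientation": TCP orientation; "contact_force": force on the tool from outside, world axes, zero at the start; "moment": the same for the moment, N m; "grip_width": finger opening in m; "gripper_force": force on a finger pad.
Only numpy, scipy, OpenCV 4.12 (cv2) and the standard library are available. Lean on these libraries where they do the work, as an engineer would, in place of code of your own. Each camera call takes 0.05 s, during which the arm holds its last target. There are 200 camera calls.

## Task

The three-jaw trimming chuck has been left standing proud on the wheel head. With a fingertip against a jaw, turn the chuck until the two notches in its rim are over the two bat pins, either way round, then press it straight down until it is fully home on the wheel head and leave it there. Do not lift the chuck, and leave the pots, moulds and tools where they are.

Things in the scene. Friction and masses are not known exactly. Their poses are not given: they have to be found in the camera images.
- wheel: Potter's wheel built into the bench; it stays still, but its place and stopped angle differ each time. Grey round splash pan 408 mm across, rim 30 mm high, around an aluminium wheel head 270 mm across, flat top 45 mm above the bench. Origin: bench level on the wheel axis; z up; its +x axis points from the axis to pin_a.
- pin_a (a point): On top of one bat pin, 97 mm from the wheel axis, 57 mm above the bench. Each pin is a round-topped steel bar lying radially on the wheel head: 14 mm wide, 12 mm high, from 91 to 129 mm from the axis; its outer 24 mm, with a small screwed foot 32 mm wide, shows beyond the chuck's rim. The round tops guide the notches home if they are up to 3 mm off to one side.
- pin_b (a point): The same on the other bat pin, opposite pin_a across the wheel axis.
- chuck: Trimming chuck: grey round plate 210 mm across, 16 mm thick, 0.6 kg, with three black jaws, on a central spigot with a snug seal. It turns about the wheel axis, either way without limit, at about 2 N on a jaw, and stays where it is left. Origin: centre of its underside, on the wheel axis; z up; +x points to notch_a.
- plate_centre (a point): Centre of the plate's flat top face, on the wheel axis: 75 mm above the bench at the start, 61 mm when home. The plate is clear for 45 mm around it: the place to press. Sliding it down takes 8 to 12 N; with the notches not over the pins it stops after 2 mm, on the pins.
- notch_a (a point): Middle of one notch, on the plate's top face, 97 mm from the wheel axis. Each notch is an open slot cut in from the rim through the full thickness: 19 mm wide, 18 mm deep. It is over a pin when this point is over pin_a or pin_b.
- notch_b (a point): The same for the other notch, opposite notch_a across the wheel axis.
- jaw0 (a point): Top middle of the jaw 90 degrees counter-clockwise (from above) from notch_a, 72 mm from the axis. A jaw is an upright black block 24 mm wide along the circle, from 55 to 83 mm from the axis, its top 42 mm above the plate's top face, on a slider shoe 30 mm wide, 8 mm high, from 46 to 96 mm from the axis. Jaws are clamped to the plate and turn with it.
- jaw1 (a point): The same for the jaw 210 degrees counter-clockwise from notch_a.
- jaw2 (a point): The same for the jaw 330 degrees counter-clockwise from notch_a.
- spigot (a joint): How far the chuck has gone down on its spigot, in m: 0 at the start (standing 14 mm proud of the wheel head), 0.014 fully home, negative if lifted. It stays where it is left and does not sink by itself.
- rib: Wooden rib 64 x 28 x 6 mm lying in the splash pan. Leave it. Origin: centre of its underside.
- loop_tool: Trimming tool 112 mm long, 12 mm thick, lying in the splash pan. Leave it. Origin on its underside near the middle.
- mould_block: Closed two-part plaster mould, 110 x 110 x 93 mm, on the bench. Leave it. Origin: centre of its underside.
- mould_half: Open half of a plaster mould, 130 x 95 x 48 mm, on the bench. Leave it. Origin: centre of its underside.
- vase: Unfired double-bellied vase, 80 mm across, 126 mm high, on the bench. Leave it. Origin: centre of its underside.
- bowl: Unfired bowl, 124 mm across, 58 mm high, on the bench. Leave it. Origin: centre of its underside.

How it is judged:
By the outcome, as a careful person would: the job done as asked, in the order asked, and still so for the second after the job is handed in, with the robot touching nothing.
It also fails if it takes over 48 s, if anything falls off the work surface, if the arm or the gripper's body presses on something with over 40 N, if the wrist force passes 120 N, or if a joint passes its speed limit or range.

## Working session

There is one attempt and no reset: what is moved stays moved. The work goes in short steps, Python scripts to look and compute and a tool call to move; the robot and the scene stay as the last step left them, time stands still between calls to the robot, and variables do not carry over. Pictures are saved under pics/ and viewed, at most 10 in all, crops included, and the job is handed in when it is done.

Besides the shell and the picture viewer there is one more tool, called after "Call:" by a JSON object that holds its "method" and its "body". play_rows: Moves the arm, as the interface text tells. Shifts and turns lie within -1 to 1; 1 stands for 0.2 m of shift or pi/2 rad of turn. Its arguments: {"type":"object","properties":{"commands":{"type":"array","items":{"type":"array","items":{"type":"array","items":{"type":"number","minimum":-1,"maximum":1}}}},"grip_force":{"type":"number"}},"required":["commands"]}

```bash
mkdir -p pics
cat > h.py <<'E'
import numpy as np, cv2
from bench import get_obs, viewer, r
def K(p):
    h,w=p["pixels"].shape[:2]; f=h/2/np.tan(np.radians(p["fovy"])/2)
    return np.array([[f,0,p["cx"]],[0,f,p["cy"]],[0,0,1.]]), np.array(p["distortion"],float)
def w2c(p,obs=None):
    if "world_to_cam" in p: return np.array(p["world_to_cam"])
    T=np.eye(4); T[:3,:3]=cv2.Rodrigues(np.array(obs["orientation"],float))[0]; T[:3,3]=obs["tcp_pos"]
    return np.linalg.inv(T@np.array(p["hand_eye"]))
F=np.diag([1,-1,-1.])
def proj(p,X,obs=None):
    M=w2c(p,obs); k,d=K(p); X=np.atleast_2d(X)
    c=(X@M[:3,:3].T+M[:3,3])@F
    return cv2.projectPoints(c.reshape(-1,1,3),np.zeros(3),np.zeros(3),k,d)[0].reshape(-1,2)
def ray(p,uv,z,obs=None):
    M=w2c(p,obs); k,d=K(p)
    n=cv2.undistortPoints(np.array(uv,float).reshape(-1,1,2),k,d).reshape(-1,2)
    dirs=(np.c_[n,np.ones(len(n))]@F)@M[:3,:3]; o=-M[:3,:3].T@M[:3,3]
    return o+dirs*((z-o[2])/dirs[:,2])[:,None]
def save(n,im): cv2.imwrite(f"pics/{n}.png",np.ascontiguousarray(im[:,:,::-1]))
E
python3 - <<'E'
from h import *
o=get_obs(); print(o["clock"],o["tcp_pos"],o["orientation"],o["contact_force"])
ps={n:viewer.grab_frame(n) for n in("top","scene","wrist")}
for n,p in ps.items():
    for t in("wheel","chuck","jaw0","notch_a","pin_a"):
        try:
            for q in viewer.trace(p,t)[:4]:
                ys,xs=np.nonzero(q["pixels"]); print(n,t,round(q["score"],2),q["rect"],len(xs),(xs.mean().round(1),ys.mean().round(1)) if len(xs) else '')
        except Exception as e: print(n,t,e)
save("a",np.hstack([cv2.resize(ps["top"]["pixels"],(800,600))]))
save("b",cv2.resize(ps["scene"]["pixels"],(800,600)))
E
```

```text
0.0 [ 0.2411919  -0.62979101  0.23031447] [-3.08743498e+00 -5.71049697e-01  7.55959274e-04] [ 0.00307685 -0.34526567 -0.20665125]
top wheel 0.91 [153.3, 119.3, 285.7, 250.8] 13972 (np.float64(220.7), np.float64(186.1))
top chuck 0.69 [181.3, 149.4, 256.9, 218.7] 4146 (np.float64(219.4), np.float64(184.6))
top chuck 0.61 [268.0, 158.5, 277.8, 186.0] 67 (np.float64(273.7), np.float64(169.3))
top chuck 0.51 [156.3, 120.1, 287.1, 255.9] 14012 (np.float64(220.9), np.float64(186.0))
top jaw0 0.57 [181.8, 149.2, 257.1, 220.6] 4119 (np.float64(219.3), np.float64(184.6))
top notch_a 0.74 [180.8, 148.9, 260.6, 221.6] 4218 (np.float64(219.5), np.float64(184.2))
top pin_a 0.62 [152.8, 116.6, 287.4, 254.9] 14207 (np.float64(220.8), np.float64(186.1))
scene wheel 0.67 [221.4, 158.5, 355.7, 274.5] 11791 (np.float64(286.3), np.float64(216.3))
scene jaw0 0.6 [253.2, 175.0, 323.0, 237.1] 3426 (np.float64(287.6), np.float64(205.6))
scene notch_a 0.95 [252.7, 175.7, 325.1, 238.0] 3487 (np.float64(287.2), np.float64(205.7))
scene pin_a 0.57 [221.3, 157.4, 354.8, 274.5] 11830 (np.float64(286.3), np.float64(216.1))
scene pin_a 0.41 [250.6, 174.9, 323.4, 234.5] 3426 (np.float64(287.5), np.float64(205.6))
scene pin_a 0.27 [94.8, 206.6, 134.4, 246.9] 1280 (np.float64(113.1), np.float64(226.5))
```

Run:
```python
from h import *
p=viewer.grab_frame("top")
for z in(0.03,0.0):
    q=viewer.trace(p,"wheel")[0]; 
    c=ray(p,[[220.7,186.1]],z); print(z,c)
print(ray(p,[[219.4,184.6]],0.075))
q=viewer.trace(p,"wheel")[0]["pixels"].astype(np.uint8)
cs,_=cv2.findContours(q,0,cv2.CHAIN_APPROX_NONE); c=max(cs,key=len)[:,0,:]
X=ray(p,c,0.03)[:,:2]; m,rad=cv2.minEnclosingCircle(X.astype(np.float32)); print("pan",m,rad)
save("c",np.vstack([cv2.resize(p["pixels"][110:262,145:295],(592,600),interpolation=cv2.INTER_CUBIC)]))
```

```text
0.03 [[0.56391619 0.07175654 0.03      ]]
0.0 [[0.56591666 0.07406824 0.        ]]
[[0.56525899 0.07205585 0.075     ]]
pan (0.5657026767730713, 0.07089225202798843) 0.20552659034729004
```

View pics/c.png

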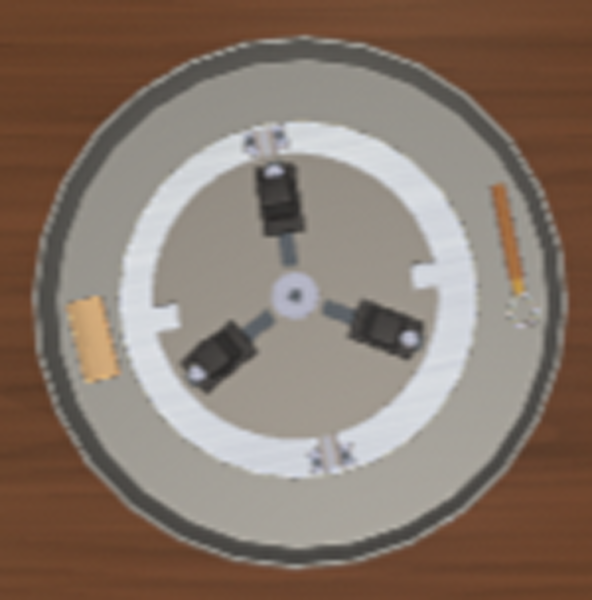

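View pics/a.png

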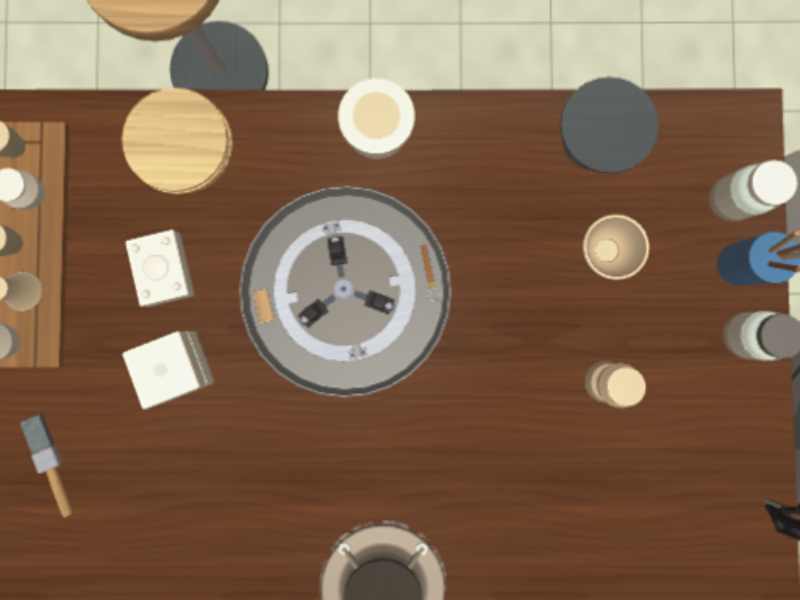

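The top view (crop) shows notches at (427,276) and (166,318), and the pins at (267,142) and (330,455). The jaws are at (278,197), (390,330) and (218,357). That puts the offset near 90°, so I'll measure it closely from the wrist camera. First, the axes for moving over the wheel.

```bash
cat >> h.py <<'E'
def R(o): return cv2.Rodrigues(np.array(o["orientation"],float))[0]
def shift(o,target): return R(o).T@(np.array(target)-o["tcp_pos"])/0.2
E
python3 - <<'E'
from h import *
o=get_obs(); print(R(o).round(3)); print(shift(o,[0.566,0.072,0.38]).round(2))
p=viewer.grab_frame("wrist"); print(p["hand_eye"],p["fovy"])
p=viewer.grab_frame("top")
f=lambda x,y:(145+x*150/592,110+y*152/600)
C=ray(p,[[219.4,184.6]],0.075)[0]
for n,uv,z in(("na",(427,276),.075),("nb",(166,318),.075),("p1",(267,142),.055),("p2",(330,455),.055),("j0",(278,197),.117),("j1",(218,357),.117),("j2",(390,330),.117)):
    X=ray(p,[f(*uv)],z)[0]; print(n,X.round(4))
E
```

```text
[[ 0.934  0.358  0.   ]
 [ 0.358 -0.934 -0.   ]
 [-0.     0.    -1.   ]]
[ 2.77 -2.7  -0.74]
[[ 1.25930575e-03  9.60650142e-01  2.77758383e-01  7.00359579e-02]
 [ 9.99999179e-01 -1.14384980e-03 -5.77715217e-04 -7.67737178e-04]
 [-2.37268335e-04  2.77758882e-01 -9.60650793e-01 -1.42395016e-01]
 [ 0.00000000e+00  0.00000000e+00  0.00000000e+00  1.00000000e+00]] 60.35750855042893
na [ 0.5787 -0.0256  0.075 ]
nb [0.5481 0.1653 0.075 ]
p1 [0.6812 0.094  0.055 ]
p2 [0.4474 0.0463 0.055 ]
j0 [0.6312 0.0799 0.117 ]
j1 [0.5184 0.1215 0.117 ]
j2 [0.5372 0.001  0.117 ]
```

Call:
{"method": "play_rows", "body": {"commands": [[[1,0.15,-0.13,-0.1,0],[1,0.3,-0.26,-0.2,0],[1,0.45,-0.4,-0.3,0],[1,0.6,-0.54,-0.4,0],[1,0.75,-0.68,-0.5,0],[1,0.75,-0.68,-0.5,0]]], "grip_force": 20}}

```text
clock: 1.7
tcp_pos: [0.3367, -0.4455, 0.3343]
orientation: [3.086, 0.58, 0.006]
contact_force: [1.3, -0.5, 0.1]
grip_width: 0.0122
gripper_force: 0.0
```

Call:
{"method": "play_rows", "body": {"commands": [[[1,0.15,-0.13,0,0],[1,0.3,-0.26,0,0],[1,0.45,-0.4,0,0],[1,0.6,-0.54,0,0],[1,0.75,-0.68,0,0],[1,0.75,-0.68,0,0]]]}}

```text
clock: 2.2
tcp_pos: [0.4285, -0.2605, 0.3319]
orientation: [-3.084, -0.59, -0.005]
contact_force: [1.0, 0.6, -0.5]
grip_width: -0.0001
gripper_force: 0.0
```

Call:
{"method": "play_rows", "body": {"commands": [[[1,0.15,-0.13,0,0],[1,0.3,-0.26,0,0],[1,0.45,-0.4,0,0],[1,0.6,-0.54,0,0],[1,0.75,-0.68,0,0],[1,0.75,-0.68,0,0]]]}}

```text
clock: 2.7
tcp_pos: [0.5185, -0.0792, 0.3318]
orientation: [-3.082, -0.589, -0.005]
contact_force: [0.4, 0.8, 0.7]
grip_width: 0.0002
gripper_force: 0.0
```

Call:
{"method": "play_rows", "body": {"commands": [[[1,0.15,-0.13,0,0],[1,0.3,-0.26,0,0],[1,0.45,-0.4,0,0],[1,0.6,-0.54,0,0],[1,0.72,-0.66,0,0],[1,0.72,-0.66,0,0],[1,0.72,-0.66,0,0]]]}}

```text
clock: 3.28
tcp_pos: [0.6031, 0.0886, 0.3309]
orientation: [-3.087, -0.578, 0.001]
contact_force: [-0.4, -0.7, -0.6]
grip_width: 0.0001
gripper_force: 0.0
```

Run:
```python
from h import *
import pickle
o=get_obs(); p=viewer.grab_frame("wrist")
pickle.dump((o,p),open("w1.pkl","wb"))
print(o["tcp_pos"],np.abs(o["qvel"]).max())
for t in("chuck","wheel"):
    for q in viewer.trace(p,t)[:2]:
        print(t,q["score"],q["rect"])
save("w1",cv2.resize(p["pixels"],(800,600),interpolation=cv2.INTER_CUBIC))
```

```text
[0.60310899 0.088567   0.33085521] 0.04807326427386387
wheel 0.84 [113.1, 20.0, 403.7, 287.2]
```

View pics/w1.png

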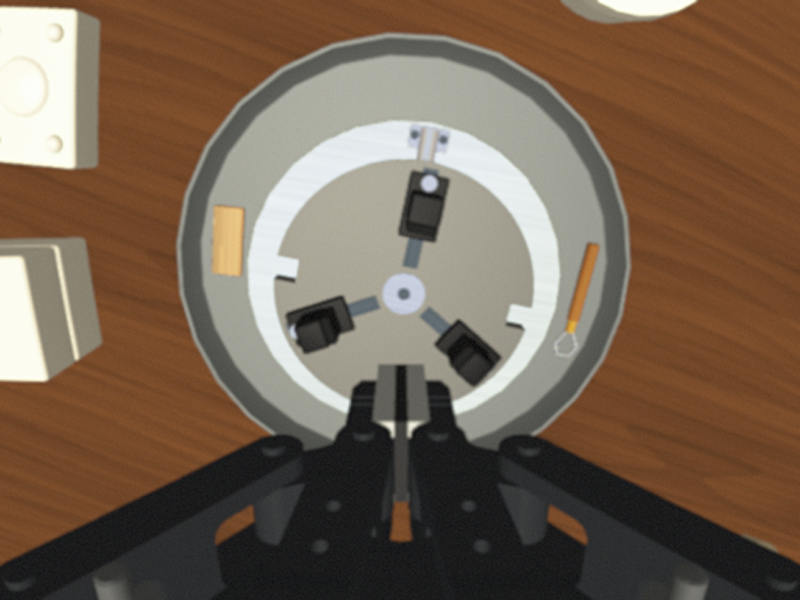

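The wrist picture shows the disc centre at (404,293), one pin at (427,145), and notches at (285,267) and (520,316). Next, angular profiles for the exact angles.

```bash
cat > prof.py <<'E'
from h import *
import pickle,sys
from scipy.optimize import least_squares
def gray(p): return p["pixels"].astype(np.float32).mean(2)
def samp(p,o,X,im=None):
    uv=proj(p,X,o).astype(np.float32); return cv2.remap(gray(p) if im is None else im,uv[:,0].reshape(-1,1),uv[:,1].reshape(-1,1),cv2.INTER_LINEAR)[:,0]
def circ(C,rad,a,z): return np.c_[C[0]+rad*np.cos(a),C[1]+rad*np.sin(a),np.full_like(a,z)]
def edgefit(p,o,C,r0,z):
    C=np.array(C,float)
    for _ in range(5):
        A=np.radians(np.arange(0,360,2)); rr=np.arange(-.012,.012,.0005)+r0; pts=[]
        for a in A:
            v=samp(p,o,circ(C,rr,np.full_like(rr,a),z)); g=np.gradient(cv2.GaussianBlur(v.reshape(-1,1),(1,5),1)[:,0])
            i=g.argmax() 
            if g[i]>3: pts.append((C[0]+rr[i]*np.cos(a),C[1]+rr[i]*np.sin(a)))
        pts=np.array(pts)
        s=least_squares(lambda q:np.hypot(pts[:,0]-q[0],pts[:,1]-q[1])-q[2],[*C,r0],loss="soft_l1",f_scale=.001)
        C=s.x[:2]
    return s.x,len(pts),np.median(abs(s.fun))
E
python3 - <<'E'
from prof import *
o,p=pickle.load(open("w1.pkl","rb"))
d=ray(p,[(404/1.5625,293/1.5625)],.075,o)[0]; print("disc",d)
x,n,e=edgefit(p,o,d[:2],.105,.075); print("wrist plate edge",x,n,e)
t=viewer.grab_frame("top"); pickle.dump(t,open("t1.pkl","wb"))
y,n,e=edgefit(t,None,d[:2],.105,.075); print("top",y,n,e)
C=x[:2]
for nm,uv,z in(("nL",(285,266),.075),("nR",(520,317),.075),("pin",(428,145),.057),("jtop",(426,210),.117),("jL",(318,330),.117),("jR",(470,352),.117)):
    X=ray(p,[(uv[0]/1.5625,uv[1]/1.5625)],z,o)[0]; D=X[:2]-C; print(nm,X.round(4),np.hypot(*D).round(4),np.degrees(np.arctan2(D[1],D[0])).round(2))
# notch profiles and pin profile
for c,rs,z in((-80,(.092,.095,.098,.101),.075),(100,(.092,.095,.098,.101),.075),(12,(.110,.116,.122),.057)):
    a=np.arange(c-16,c+16.1,1.)
    print(c); 
    for q in rs: print(q,samp(p,o,circ(C,q,np.radians(a),z)).astype(int).tolist())
E
```

```text
disc [0.5665376  0.07211632 0.075     ]
wrist plate edge [0.56628167 0.07278927 0.10436509] 161 0.00014749609467591684
top [0.56554582 0.07483157 0.10653262] 65 0.0005410554257078704
nL [0.553  0.1681 0.075 ] 0.0963 97.94
nR [ 0.582  -0.0235  0.075 ] 0.0975 -80.71
pin [0.6802 0.0964 0.057 ] 0.1163 11.72
jtop [0.6378 0.0841 0.117 ] 0.0724 8.97
jL [0.5281 0.1251 0.117 ] 0.0647 126.1
jR [0.5527 0.0143 0.117 ] 0.06 -103.03
-80
0.092 [148, 145, 146, 146, 146, 149, 147, 149, 146, 124, 79, 73, 161, 225, 231, 231, 231, 229, 229, 232, 232, 210, 164, 148, 147, 148, 149, 148, 149, 149, 148, 149, 149]
0.095 [147, 147, 147, 147, 146, 147, 146, 147, 147, 132, 89, 80, 153, 221, 232, 231, 231, 229, 229, 231, 230, 199, 155, 145, 148, 149, 149, 149, 148, 149, 148, 149, 150]
0.098 [146, 146, 146, 146, 147, 147, 146, 147, 146, 134, 95, 71, 145, 222, 231, 230, 231, 229, 229, 232, 231, 190, 152, 147, 148, 148, 149, 148, 148, 149, 149, 149, 148]
0.101 [144, 143, 145, 145, 145, 145, 145, 144, 146, 136, 103, 118, 191, 228, 231, 229, 230, 229, 229, 231, 227, 181, 147, 145, 146, 147, 146, 147, 147, 147, 146, 1
[... 514 characters left out ...]
, 157, 157]
0.101 [163, 161, 161, 161, 161, 161, 161, 159, 159, 170, 217, 234, 236, 236, 236, 236, 236, 234, 202, 111, 84, 134, 156, 158, 157, 158, 158, 157, 156, 157, 155, 155, 156]
12
0.11 [234, 235, 235, 234, 235, 235, 236, 235, 234, 234, 235, 235, 225, 184, 185, 198, 206, 205, 187, 169, 207, 233, 234, 234, 234, 234, 234, 233, 234, 234, 232, 233, 233]
0.116 [235, 236, 237, 238, 238, 239, 239, 239, 230, 211, 207, 208, 202, 177, 184, 200, 208, 202, 185, 167, 191, 208, 207, 208, 225, 237, 237, 237, 237, 237, 235, 235, 233]
0.122 [235, 235, 235, 234, 234, 232, 233, 233, 229, 190, 128, 109, 136, 161, 182, 199, 207, 202, 183, 163, 154, 115, 117, 181, 224, 233, 233, 233, 234, 233, 234, 235, 234]
```

Run:
```python
from h import *
o=get_obs(); M=R(o); yaw=np.degrees(np.arctan2(M[1,0],M[0,0])); th=129.3
C=np.array([.5663,.0726]); a=np.radians(th); u=np.array([np.cos(a),np.sin(a)]); t=np.array([-u[1],u[0]])
P=C+.070*u+.035*t
print(yaw,"turn",-(th-90-yaw)/90, P, shift(o,[*P,.20]).round(3), shift(o,[*P,.095]).round(3), o["joints"])
```

```text
20.80331852565276 turn -0.20551868304830279 [0.49487893 0.10460048] [-0.468 -0.288  0.657] [-0.468 -0.289  1.182] [ 0.1016485   0.32860377 -0.44728235  1.57002081  0.14748493  1.27673203
 -1.57535585]
```

Call:
{"method": "play_rows", "body": {"commands": [[[1,-0.05,-0.13,0.15,-0.07],[1,-0.1,-0.26,0.3,-0.14],[1,-0.145,-0.378,0.45,-0.2055],[1,-0.145,-0.378,0.6,-0.2055],[1,-0.145,-0.378,0.7,-0.2055]]]}}

```text
clock: 3.9
tcp_pos: [0.5468, 0.1459, 0.1893]
orientation: [2.956, 1.062, -0.003]
contact_force: [0.1, -0.9, 0.1]
grip_width: 0.0002
gripper_force: 0.0
```

Run:
```python
from h import *
o=get_obs(); M=R(o); print(o["tcp_pos"],np.degrees(np.arctan2(M[1,0],M[0,0])),o["joints"].round(2) if hasattr(o["joints"],"round") else o["joints"],o["contact_force"])
print(shift(o,[.5491,.149,.095]).round(3))
```

```text
[0.54675424 0.14592101 0.1892671 ] 39.533753996875085 [ 0.04  0.39 -0.52  1.83  0.23  0.98 -1.46] [ 0.0948539  -0.92534773  0.06651708]
[ 0.02  -0.004  0.471]
```

Call:
{"method": "play_rows", "body": {"commands": [[[1,0.02,0,0.13,0],[1,0.02,0,0.26,0],[1,0.02,0,0.37,0],[1,0.02,0,0.47,0],[1,0.02,0,0.47,0]]]}}

```text
clock: 4.32
tcp_pos: [0.5496, 0.1462, 0.0938]
orientation: [2.958, 1.057, -0.01]
contact_force: [-0.4, -0.2, -0.2]
grip_width: 0.0001
gripper_force: 0.0
```

```bash
cat > sweep.py <<'E'
from h import *
import sys
C=np.array([.5663,.0726])
def sweep(degs,z=.095):
    """rows that turn tool about the wheel axis (ccw +) by cumulative degs from here"""
    o=get_obs(); M=R(o); P=np.array(o["tcp_pos"])
    D=P[:2]-C; print("at r",np.hypot(*D).round(4),"ang",np.degrees(np.arctan2(D[1],D[0])).round(2),"z",P[2].round(4),"yaw",np.degrees(np.arctan2(M[1,0],M[0,0])).round(2),np.array(o["contact_force"]).round(1),np.array(o["joints"]).round(2))
    for d in degs:
        a=np.radians(d); Q=C+np.array([[np.cos(a),-np.sin(a)],[np.sin(a),np.cos(a)]])@D
        s=shift(o,[*Q,z]); print([1]+s.round(3).tolist()+[round(-d/90,3)])
if __name__=="__main__": sweep([float(x) for x in sys.argv[1:]])
E
python3 sweep.py 3 6 9 12 16 20 24 28 32 36 40 43
python3 - <<'E'
from h import *
p=viewer.grab_frame("wrist"); save("w2",cv2.resize(p["pixels"],(640,480)))
E
```

```text
at r 0.0755 ang 102.75 z 0.0938 yaw 39.33 [-0.4 -0.2 -0.2] [-0.    0.52 -0.48  1.9   0.32  0.81 -1.53]
[1, -0.018, -0.008, -0.006, -0.033]
[1, -0.036, -0.016, -0.006, -0.067]
[1, -0.055, -0.022, -0.006, -0.1]
[1, -0.074, -0.028, -0.005, -0.133]
[1, -0.1, -0.033, -0.005, -0.178]
[1, -0.126, -0.037, -0.005, -0.222]
[1, -0.152, -0.04, -0.005, -0.267]
[1, -0.178, -0.04, -0.005, -0.311]
[1, -0.205, -0.038, -0.005, -0.356]
[1, -0.231, -0.035, -0.004, -0.4]
[1, -0.257, -0.03, -0.004, -0.444]
[1, -0.276, -0.025, -0.004, -0.478]
```

View pics/w2.png

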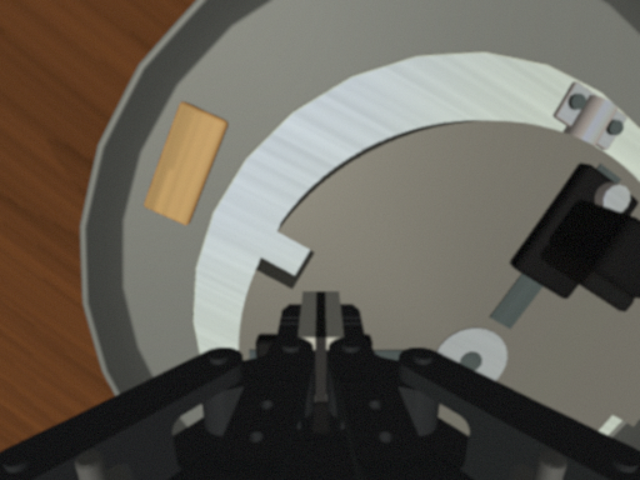

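The finger stands between jaw1 and jaw0, on the clockwise side of jaw1. Notch_b shows at (287,258) and the pin at (597,115). Now I'll sweep counter-clockwise.

Call:
{"method": "play_rows", "body": {"commands": [[[1,-0.018,-0.008,-0.006,-0.033],[1,-0.036,-0.016,-0.006,-0.067],[1,-0.055,-0.022,-0.006,-0.1],[1,-0.074,-0.028,-0.005,-0.133],[1,-0.1,-0.033,-0.005,-0.178],[1,-0.126,-0.037,-0.005,-0.222],[1,-0.152,-0.04,-0.005,-0.267],[1,-0.178,-0.04,-0.005,-0.311],[1,-0.205,-0.038,-0.005,-0.356],[1,-0.231,-0.035,-0.004,-0.4],[1,-0.257,-0.03,-0.004,-0.444],[1,-0.276,-0.025,-0.004,-0.478]]]}}

```text
clock: 5.37
tcp_pos: [0.5072, 0.118, 0.1003]
orientation: [2.359, 2.073, 0.005]
contact_force: [-0.8, 2.3, 0.6]
grip_width: 0.0002
gripper_force: 1.0
```

```bash
python3 sweep.py 4 8 12 16 20 24 28 32 36 40 42 43
```

```text
at r 0.0746 ang 142.45 z 0.1003 yaw 82.62 [-0.8  2.3  0.6] [ 0.19  0.48 -0.67  2.    0.42  0.79 -0.85]
[1, -0.023, -0.012, 0.027, -0.044]
[1, -0.047, -0.023, 0.026, -0.089]
[1, -0.071, -0.032, 0.026, -0.133]
[1, -0.096, -0.039, 0.026, -0.178]
[1, -0.122, -0.045, 0.026, -0.222]
[1, -0.147, -0.048, 0.026, -0.267]
[1, -0.173, -0.05, 0.026, -0.311]
[1, -0.199, -0.05, 0.026, -0.356]
[1, -0.225, -0.049, 0.026, -0.4]
[1, -0.251, -0.045, 0.026, -0.444]
[1, -0.264, -0.043, 0.026, -0.467]
[1, -0.27, -0.041, 0.026, -0.478]
```

Call:
{"method": "play_rows", "body": {"commands": [[[1,-0.023,-0.011,0,-0.044],[1,-0.047,-0.021,0,-0.089],[1,-0.072,-0.029,0,-0.133],[1,-0.098,-0.035,0,-0.178],[1,-0.124,-0.04,0,-0.222],[1,-0.15,-0.042,0,-0.267],[1,-0.176,-0.043,0,-0.311],[1,-0.202,-0.042,0,-0.356],[1,-0.228,-0.04,0,-0.4],[1,-0.242,-0.038,0,-0.422],[1,-0.242,-0.038,0,-0.422],[1,-0.242,-0.038,0,-0.422]]]}}

```text
clock: 6.37
tcp_pos: [0.4933, 0.0702, 0.0994]
orientation: [1.563, 2.723, 0.001]
contact_force: [0.8, -0.8, -0.3]
grip_width: 0.0001
gripper_force: 0.0
```

```bash
python3 sweep.py 2 4 6 8 10 12
python3 - <<'E'
from h import *
import pickle
o=get_obs();p=viewer.grab_frame("wrist");t=viewer.grab_frame("top");s=viewer.grab_frame("scene"); pickle.dump((o,p,t,s),open("w3.pkl","wb"))
a=cv2.resize(p["pixels"],(512,384)); 
save("w3",np.vstack([np.hstack([cv2.resize(p["pixels"],(400,300)),cv2.resize(s["pixels"][150:285,210:390],(400,300),interpolation=cv2.INTER_CUBIC)]),np.hstack([cv2.resize(t["pixels"][130:250,140:300],(400,300),interpolation=cv2.INTER_CUBIC),np.zeros((300,400,3),np.uint8)])]))
E
```

```text
at r 0.073 ang -178.12 z 0.0994 yaw 120.29 [ 0.8 -0.8 -0.3] [ 0.4   0.5  -0.83  2.05  0.51  0.81 -0.2 ]
[1, -0.011, -0.006, 0.022, -0.022]
[1, -0.023, -0.011, 0.022, -0.044]
[1, -0.034, -0.016, 0.022, -0.067]
[1, -0.046, -0.021, 0.022, -0.089]
[1, -0.058, -0.025, 0.022, -0.111]
[1, -0.071, -0.029, 0.022, -0.133]
```

View pics/w3.png

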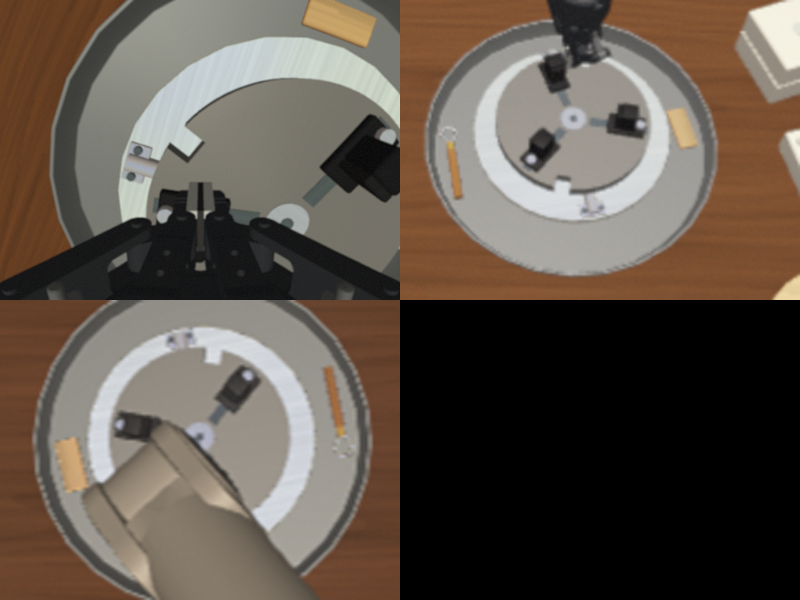

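The scene, top and wrist panels show the chuck turning. A notch still stands short of its pin: wrist panel notch (183,138), pin (140,163). I'll measure the remaining angle.

```bash
cat >> prof.py <<'E'
def notch(p,o,C,c,z=.075,w=14):
    a=np.arange(c-w,c+w,.1); res=[]
    for q in(.092,.095,.098,.101):
        v=samp(p,o,circ(C,q,np.radians(a),z)); v=cv2.GaussianBlur(v.reshape(-1,1),(1,7),2)[:,0]
        base=np.median(np.r_[v[:25],v[-25:]]); bad=np.nonzero(abs(v-base)>30)[0]
        if len(bad): res.append((round(a[bad[0]],1),round(a[bad[-1]],1)))
    return res
def pin(p,o,C,c,z=.055,w=12):
    a=np.arange(c-w,c+w,.1); out=[]
    for q in(.110,.113,.116):
        v=samp(p,o,circ(C,q,np.radians(a),z)); v=cv2.GaussianBlur(v.reshape(-1,1),(1,7),2)[:,0]
        base=np.median(np.r_[v[:20],v[-20:]]); bad=np.nonzero(v<base-25)[0]
        if len(bad): out.append((round(a[bad[0]],1),round(a[bad[-1]],1)))
    return out
E
python3 - <<'E'
from prof import *
o,p,t,s=pickle.load(open("w3.pkl","rb")); C=np.array([.5663,.0726])
an=lambda X,c:np.degrees(np.arctan2(X[1]-c[1],X[0]-c[0])).round(2)
P=lambda p,uv,z,o=None:ray(p,[uv],z,o)[0]
f=1.28
d=P(p,(288*f,222*f),.075,o); print("wrist disc",d)
for nm,uv,z in(("n",(183,139),.075),("p",(141,163),.057)): X=P(p,(uv[0]*f,uv[1]*f),z,o); print(nm,X,an(X,C),np.hypot(*(X[:2]-C)))
g=lambda u,v:(140+u*.4,130+v*.4)
for nm,uv,z in(("disc",(200,435),.075),("n",(214,355),.075),("p",(182,339),.057)): X=P(t,g(*uv),z); print("top",nm,X,an(X,C))
g=lambda u,v:(210+(u-400)*.45,150+v*.45)
for nm,uv,z in(("disc",(572,118),.075),("n",(563,184),.075),("p",(595,203),.057)): X=P(s,g(*uv),z); print("scene",nm,X,an(X,C))
print("edge wrist",edgefit(p,o,C,.105,.075)); print("edge scene",edgefit(s,None,C,.105,.075))
E
```

```text
wrist disc [0.56680571 0.07446793 0.075     ]
n [0.46791831 0.09054286 0.075     ] 169.66 0.10000451852589165
p [0.45067413 0.05355978 0.057     ] -170.65 0.11718307108841945
top disc [0.22542881 0.0691606  0.075     ] -179.42
top n [0.3153022  0.05351471 0.075     ] -175.65
top p [0.33076393 0.09186897 0.057     ] 175.32
scene disc [0.56839374 0.07029204 0.075     ] -47.79
scene n [0.66688651 0.05706639 0.075     ] -8.78
scene p [0.68413942 0.09936743 0.057     ] 12.8
edge wrist (array([0.56332702, 0.07462756, 0.10283027]), 79, np.float64(0.00034586968015980213))
edge scene (array([0.57156632, 0.07016348, 0.10638321]), 168, np.float64(0.0011902152169143976))
```

```bash
python3 sweep.py 2.5 5 7.5 10 12.5 15 17.5 20
```

```text
at r 0.0735 ang -178.61 z 0.0987 yaw 120.38 [ 1.   0.  -0.1] [ 0.4   0.5  -0.83  2.05  0.51  0.81 -0.2 ]
[1, -0.014, -0.007, 0.019, -0.028]
[1, -0.029, -0.014, 0.019, -0.056]
[1, -0.043, -0.021, 0.019, -0.083]
[1, -0.059, -0.026, 0.019, -0.111]
[1, -0.074, -0.031, 0.019, -0.139]
[1, -0.089, -0.035, 0.019, -0.167]
[1, -0.105, -0.039, 0.019, -0.194]
[1, -0.121, -0.042, 0.019, -0.222]
```

Call:
{"method": "play_rows", "body": {"commands": [[[1,-0.014,-0.007,0,-0.028],[1,-0.029,-0.014,0.01,-0.056],[1,-0.043,-0.021,0.01,-0.083],[1,-0.059,-0.026,0.01,-0.111],[1,-0.074,-0.031,0.01,-0.139],[1,-0.089,-0.035,0.01,-0.167],[1,-0.105,-0.039,0.01,-0.194],[1,-0.121,-0.042,0.01,-0.222],[1,-0.121,-0.042,0.01,-0.222],[1,-0.121,-0.042,0.01,-0.222]]]}}

```text
clock: 7.35
tcp_pos: [0.4975, 0.0458, 0.0962]
orientation: [1.066, 2.955, 0.0]
contact_force: [0.0, -0.1, 0.6]
grip_width: -0.0001
gripper_force: 0.0
```

```bash
python3 sweep.py 1 2 3
python3 - <<'E'
from h import *
o=get_obs(); C=[.5663,.0726]; M=R(o); print(M.round(2)); 
Q=np.array([*C,0.33])+0.045*np.r_[M[:2,0],0]
print(shift(o,Q).round(3))
E
```

```text
at r 0.0739 ang -158.77 z 0.0962 yaw 140.33 [ 0.  -0.1  0.6] [ 0.51  0.54 -0.91  2.04  0.57  0.84  0.15]
[1, -0.006, -0.003, 0.006, -0.011]
[1, -0.011, -0.006, 0.006, -0.022]
[1, -0.017, -0.009, 0.006, -0.033]
[[-0.77  0.64  0.  ]
 [ 0.64  0.77 -0.  ]
 [-0.    0.   -1.  ]]
[ 0.045  0.323 -1.169]
```

Call:
{"method": "play_rows", "body": {"commands": [[[1,0.03,0,0,0],[1,0.04,0,-0.15,0],[1,0.04,0,-0.35,0],[1,0.04,0.1,-0.55,0],[1,0.045,0.2,-0.75,0],[1,0.045,0.32,-0.95,0],[1,0.045,0.32,-1,0],[1,0.045,0.32,-1,0],[1,0.045,0.32,-1,0]]]}}

```text
clock: 8.1
tcp_pos: [0.5312, 0.1019, 0.2969]
orientation: [1.062, 2.955, 0.001]
contact_force: [-0.1, -0.4, -0.3]
grip_width: 0.0003
gripper_force: 0.0
```

Run:
```python
from prof import *
o=get_obs(); p=viewer.grab_frame("wrist"); pickle.dump((o,p),open("w4.pkl","wb"))
print(o["tcp_pos"],np.abs(o["qvel"]).max())
x,n,e=edgefit(p,o,[.5663,.0726],.105,.075); print(x,n,e)
C=x[:2]
for c in(12,192): print(c,notch(p,o,C,c),pin(p,o,C,c))
save("w4",cv2.resize(p["pixels"],(800,600),interpolation=cv2.INTER_CUBIC))
```

```text
[0.53119279 0.10193623 0.29688852] 0.05577100926377113
[0.5659878  0.0731411  0.10463817] 154 0.00015500999359051304
12 [(np.float64(3.9), np.float64(15.9)), (np.float64(4.1), np.float64(15.7)), (np.float64(4.2), np.float64(15.5)), (np.float64(5.6), np.float64(15.3))] [(np.float64(1.9), np.float64(2.6)), (np.float64(6.1), np.float64(20.5))]
192 [(np.float64(186.6), np.float64(196.1)), (np.float64(186.7), np.float64(195.8)), (np.float64(186.8), np.float64(195.6)), (np.float64(187.0), np.float64(195.6))] [(np.float64(186.9), np.float64(195.2)), (np.float64(184.2), np.float64(198.2)), (np.float64(183.2), np.float64(196.5))]
```

View pics/w4.png

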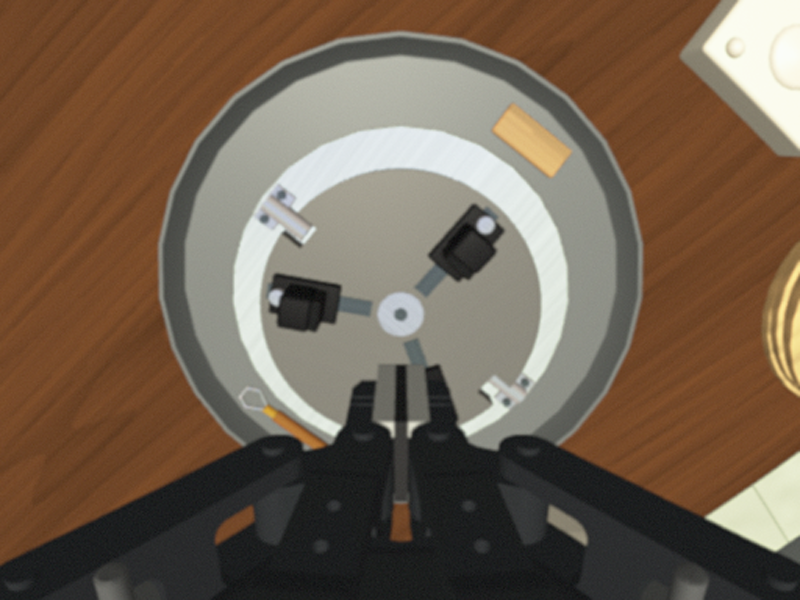

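The picture shows the notches almost over the pins, at (290,218) and (503,388), with a slight lag still to make up. I'll check the profiles to get the exact remainder.

Run:
```python
from prof import *
o,p=pickle.load(open("w4.pkl","rb")); C=np.array([.5660,.0731])
for c in(12,192):
    a=np.arange(c-12,c+12.1,1.); print(a[0])
    for q,z in((.092,.075),(.096,.075),(.100,.075),(.110,.055),(.113,.055),(.116,.055),(.124,.055)): print(q,samp(p,o,circ(C,q,np.radians(a),z)).astype(int).tolist())
# rectified strip: each px .5mm around pin, top-plane z=.075 (left) and z=.057 (right)
tiles=[]
for c in(12,192):
    row=[]
    for z in(.075,.057):
        u=np.array([np.cos(np.radians(c)),np.sin(np.radians(c))]);t=np.array([-u[1],u[0]])
        rr,tt=np.meshgrid(np.arange(.07,.135,.00025),np.arange(-.025,.025,.00025),indexing="ij")
        X=np.c_[(C+rr.reshape(-1,1)*u+tt.reshape(-1,1)*t),np.full(rr.size,z)]
        uv=proj(p,X,o).astype(np.float32).reshape(*rr.shape,2)
        im=cv2.remap(p["pixels"],uv[...,0],uv[...,1],cv2.INTER_CUBIC); im[:,100]=(255,0,0); im[:,[62,138]]=(0,255,0); im[:,[72,128]]=(0,0,255); row.append(im)
    tiles.append(np.hstack(row))
save("w5",np.hstack(tiles))
```

```text
0.0
0.092 [133, 134, 134, 126, 100, 77, 130, 206, 229, 229, 227, 211, 184, 185, 195, 190, 161, 138, 132, 134, 134, 134, 133, 134, 133]
0.096 [132, 134, 134, 132, 110, 74, 112, 193, 226, 229, 227, 210, 188, 187, 195, 185, 152, 133, 133, 133, 134, 134, 133, 133, 133]
0.1 [134, 133, 132, 131, 113, 104, 178, 213, 195, 187, 185, 176, 173, 188, 195, 179, 145, 133, 131, 132, 134, 133, 133, 134, 134]
0.11 [131, 130, 104, 126, 198, 207, 189, 185, 178, 170, 182, 194, 186, 151, 134, 132, 131, 133, 132, 133, 133, 133, 131, 133, 132]
0.113 [134, 133, 132, 178, 223, 209, 197, 194, 191, 178, 183, 194, 184, 154, 141, 136, 138, 145, 147, 149, 149, 154, 164, 174, 178]
0.116 [192, 200, 207, 221, 224, 208, 192, 180, 179, 176, 183, 193, 196, 187, 172, 152, 160, 182, 177, 180, 182, 204, 227, 226, 227]
0.124 [225, 226, 226, 226, 226, 201, 147, 123, 146, 171, 181, 193, 198, 193, 175, 147, 139, 129, 122, 154, 184, 220, 225, 225, 224]
180.0
0.092 [151, 151, 152, 147, 131, 140, 168, 184, 193, 199, 196, 187, 183, 177, 108, 66, 112, 143, 146, 145, 144, 146, 144, 145, 144]
0.096 [151, 151, 152, 150, 138, 134, 162, 184, 194, 201, 199, 188, 175, 151, 89, 78, 127, 145, 146, 145, 146, 145, 145, 145, 144]
0.1 [153, 152, 152, 151, 141, 126, 155, 181, 193, 202, 200, 190, 175, 145, 81, 84, 132, 147, 145, 145, 145, 144, 144, 144, 145]
0.11 [229, 229, 228, 228, 228, 228, 228, 193, 134, 157, 184, 195, 201, 196, 184, 194, 223, 228, 228, 228, 229, 229, 228, 228, 229]
0.113 [228, 228, 227, 218, 205, 199, 193, 177, 145, 157, 184, 197, 202, 196, 182, 178, 191, 198, 199, 218, 229, 229, 229, 229, 229]
0.116 [227, 227, 225, 206, 190, 203, 203, 198, 159, 156, 181, 195, 201, 195, 179, 183, 200, 202, 202, 216, 225, 226, 226, 226, 228]
0.124 [226, 226, 226, 223, 176, 125, 106, 113, 131, 149, 179, 195, 202, 196, 178, 155, 121, 107, 138, 213, 228, 226, 226, 226, 226]
```

View pics/w5.png

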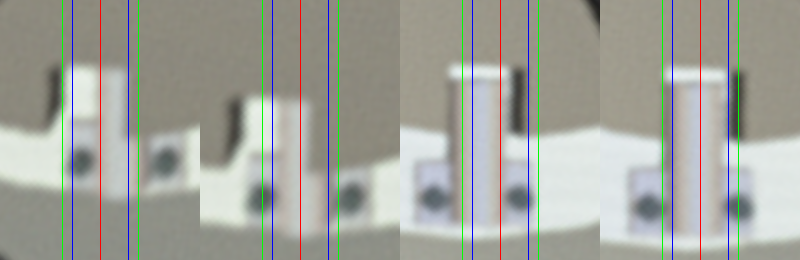

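The chuck stands at about 10.1° and the pins at about 11.9°, so it needs about 1.8° more counter-clockwise. I'll retrace to the last contact pose and go 1.8° beyond it.

Call:
{"method": "play_rows", "body": {"commands": [[[1,-0.005,-0.15,0.2,0],[1,-0.005,-0.32,0.4,0],[1,-0.005,-0.32,0.6,0],[1,-0.005,-0.32,0.8,0],[1,-0.005,-0.32,0.93,0],[1,-0.005,-0.32,1,0],[1,-0.025,-0.32,1,0],[1,-0.045,-0.32,1,0],[1,-0.05,-0.323,1,-0.01],[1,-0.0555,-0.3255,1,-0.02],[1,-0.0555,-0.3255,1,-0.02],[1,-0.0555,-0.3255,1,-0.02]]]}}

```text
clock: 9.15
tcp_pos: [0.4988, 0.0436, 0.097]
orientation: [1.017, 2.971, 0.001]
contact_force: [-1.3, 0.5, -0.4]
grip_width: -0.0002
gripper_force: 0.3
```

```bash
python3 sweep.py 1 2
```

```text
at r 0.0735 ang -156.73 z 0.097 yaw 142.21 [-1.3  0.5 -0.4] [ 0.52  0.54 -0.91  2.04  0.58  0.84  0.18]
[1, -0.006, -0.003, 0.01, -0.011]
[1, -0.011, -0.006, 0.01, -0.022]
```

Call:
{"method": "play_rows", "body": {"commands": [[[1,0.03,0,0,0],[1,0.04,0,-0.15,0],[1,0.04,0,-0.35,0],[1,0.04,0.1,-0.55,0],[1,0.05,0.2,-0.75,0],[1,0.055,0.33,-0.95,0],[1,0.055,0.33,-1,0],[1,0.055,0.33,-1,0],[1,0.055,0.33,-1,0],[1,0.055,0.33,-1,0]]]}}

```text
clock: 9.98
tcp_pos: [0.5293, 0.102, 0.2954]
orientation: [-1.017, -2.972, 0.002]
contact_force: [-0.6, -0.2, -1.0]
grip_width: -0.0003
gripper_force: 0.0
```

Run:
```python
from prof import *
o=get_obs(); p=viewer.grab_frame("wrist"); pickle.dump((o,p),open("w6.pkl","wb"))
x,n,e=edgefit(p,o,[.566,.0731],.105,.075); print(o["tcp_pos"],x,n,e); C=x[:2]
tiles=[]
for c in(12,192):
    a=np.arange(c-12,c+12.1,1.)
    for q,z in((.096,.075),(.124,.055)): print(q,samp(p,o,circ(C,q,np.radians(a),z)).astype(int).tolist())
    for z in(.075,.057):
        u=np.array([np.cos(np.radians(c)),np.sin(np.radians(c))]);t=np.array([-u[1],u[0]])
        rr,tt=np.meshgrid(np.arange(.07,.135,.00025),np.arange(-.025,.025,.00025),indexing="ij")
        X=np.c_[(C+rr.reshape(-1,1)*u+tt.reshape(-1,1)*t),np.full(rr.size,z)]
        uv=proj(p,X,o).astype(np.float32).reshape(*rr.shape,2)
        im=cv2.remap(p["pixels"],uv[...,0],uv[...,1],cv2.INTER_CUBIC); im[:,[62,138]]=(0,255,0); tiles.append(im)
save("w7",np.hstack(tiles))
M=R(o); print(shift(o,[*C,.20]).round(3),shift(o,[*C,.075]).round(3),o["contact_force"])
```

```text
[0.52929052 0.10202017 0.29539721] [0.56593739 0.07318348 0.10458599] 151 9.658917316640592e-05
0.096 [131, 132, 133, 132, 132, 128, 99, 76, 130, 205, 226, 210, 185, 188, 196, 194, 192, 171, 143, 134, 132, 133, 132, 134, 134]
0.124 [225, 226, 226, 225, 226, 206, 145, 125, 148, 167, 178, 192, 196, 191, 173, 142, 133, 126, 121, 159, 189, 222, 226, 224, 224]
0.096 [151, 150, 151, 150, 149, 151, 159, 180, 195, 201, 199, 188, 183, 218, 231, 185, 89, 77, 130, 145, 144, 146, 145, 144, 145]
0.124 [226, 226, 227, 224, 176, 130, 108, 114, 137, 149, 178, 193, 202, 195, 179, 155, 121, 107, 136, 211, 228, 226, 226, 226, 226]
[-0.233 -0.001  0.477] [-0.233 -0.     1.102] [-0.5598022  -0.16537884 -0.99083193]
```

View pics/w7.png

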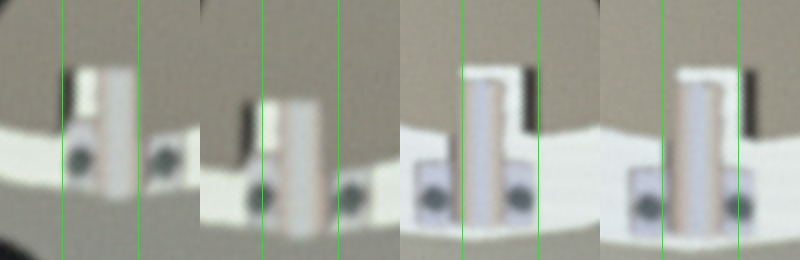

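Notches at 12.0° and pins at about 11.9°, so they line up. Next I go over the plate centre, turning the tool so the gripper's linkage stays clear of the jaws, and come down.

Call:
{"method": "play_rows", "body": {"commands": [[[1,-0.1,0,0.15,-0.075],[1,-0.2,0,0.3,-0.15],[1,-0.233,0,0.45,-0.22],[1,-0.233,0,0.6,-0.22],[1,-0.233,0,0.75,-0.22],[1,-0.233,0,0.88,-0.22],[1,-0.233,0,0.98,-0.22],[1,-0.233,0,0.98,-0.22],[1,-0.233,0,0.98,-0.22],[1,-0.233,0,0.98,-0.22]]]}}

```text
clock: 10.87
tcp_pos: [0.567, 0.0742, 0.1008]
orientation: [0.49, 3.103, 0.001]
contact_force: [0.0, -0.1, 0.5]
grip_width: 0.0001
gripper_force: 0.0
```

Run:
```python
from h import *
o=get_obs(); print(o["tcp_pos"],o["contact_force"]); print([shift(o,[.5660,.0731,z]).round(3).tolist() for z in(.077,.073,.067,.061)])
```

```text
[0.56701359 0.07418827 0.10083221] [ 0.01195375 -0.08092523  0.48351501]
[[0.003, -0.007, 0.119], [0.003, -0.007, 0.139], [0.003, -0.007, 0.169], [0.003, -0.007, 0.199]]
```

Call:
{"method": "play_rows", "body": {"commands": [[[1,0,-0.005,0.06,0],[1,0,-0.005,0.11,0],[1,0,-0.005,0.13,0],[1,0,-0.005,0.14,0],[1,0,-0.005,0.15,0],[1,0,-0.005,0.16,0],[1,0,-0.005,0.17,0],[1,0,-0.005,0.17,0]]]}}

```text
clock: 11.53
tcp_pos: [0.5666, 0.0725, 0.0664]
orientation: [0.491, 3.103, -0.002]
contact_force: [-1.6, -2.0, 5.1]
grip_width: 0.0001
gripper_force: 2.8
```

It has passed the 2 mm pin stop, so the notches are engaged. I'll press it home.

Call:
{"method": "play_rows", "body": {"commands": [[[1,0,0,0.01,0],[1,0,0,0.02,0],[1,0,0,0.028,0],[1,0,0,0.033,0],[1,0,0,0.036,0],[1,0,0,0.036,0]]]}}

```text
clock: 12.03
tcp_pos: [0.5667, 0.0726, 0.0608]
orientation: [0.491, 3.102, -0.004]
contact_force: [-7.6, -4.2, 21.3]
grip_width: -0.0004
gripper_force: 10.6
```

Call:
{"method": "play_rows", "body": {"commands": [[[1,0,0,0.005,0],[1,0,0,0.01,0],[1,0,0,0.01,0]]]}}

```text
clock: 12.28
tcp_pos: [0.5668, 0.0727, 0.0605]
orientation: [0.491, 3.101, -0.006]
contact_force: [-12.5, -7.2, 37.7]
grip_width: -0.0003
gripper_force: 18.8
```

Call:
{"method": "play_rows", "body": {"commands": [[[1,0,0,-0.03,0],[1,0,0,-0.1,0],[1,0,0,-0.25,0],[1,0,0,-0.4,0],[1,0,0,-0.6,0],[1,0.1,0,-0.8,0],[1,0.2,0,-1,0],[1,0.25,0,-1,0],[1,0.25,0,-1,0],[1,0.25,0,-1,0]]]}}

```text
clock: 13.12
tcp_pos: [0.5188, 0.0879, 0.2568]
orientation: [0.49, 3.102, -0.002]
contact_force: [0.4, -1.4, -0.3]
grip_width: 0.0004
gripper_force: 0.0
```

Run:
```python
from prof import *
o=get_obs(); p=viewer.grab_frame("wrist"); print(o["tcp_pos"],o["contact_force"])
for z,rr in((.061,.105),(.075,.105)): print(z,edgefit(p,o,[.566,.0731],rr,z))
s=viewer.grab_frame("scene")
save("w8",np.hstack([cv2.resize(p["pixels"],(400,300)),cv2.resize(s["pixels"][150:285,210:390],(400,300),interpolation=cv2.INTER_CUBIC)]))
```

```text
[0.51882705 0.08791629 0.25683133] [ 0.35052713 -1.39490517 -0.31444535]
0.061 (array([0.5657774 , 0.07319919, 0.10474168]), 146, np.float64(0.00025580157111073504))
0.075 (array([0.56105845, 0.0747179 , 0.10041881]), 146, np.float64(9.635187195146389e-05))
```

View pics/w8.png

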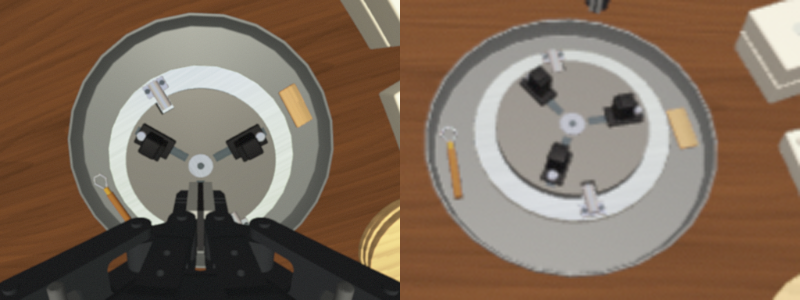

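The chuck is home: the plate edge fits radius 0.1047 at z = 0.061, and the fingertip bottomed at 0.0605 under 38 N. Both pins sit in the notches at (158,95) and (592,195), the rib and loop tool are where they were, and the robot is clear.

```bash
python3 -c "
from bench import r
print(r.hand_in())"
```

```text
the job is handed in; nothing more can be done
None
```

The chuck is turned onto the bat pins and pressed fully home; the rib and loop tool are where they were, the robot is clear of everything, and the job is handed in (about 13 s used; the result wasn't reported back).

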